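Stack two washed boards on spacer sticks to dry

TASK

Stack the two washed boards so that air gets between them: take the two spacer sticks out of their holder and lay them flat straight across the short way of the blue board, one towards each end and evenly spaced about its middle. Then take the wooden board off the sloping drainer by its bar and set it down level on both sticks, squarely centred over the blue board with its length along the blue board's length. Lay and set things down, do not topple or drop them, and leave the other things where they are.

Things in the scene. Friction and masses are not known exactly. Their poses are not given: they have to be found in the camera images.
- lower_board: lower layer: blue plastic chopping board with a slot near one end, 190 (its x) x 280 (its y) x 10 mm thick, loose, lying flat on the worktop. Origin at the centre of its underside, z up; its top is 10 mm above the origin. The slot is only looks: the board is solid to touch.
- stick_a_mid (a point): centre of spacer stick a: pale wooden stick, 20x20 mm square and 170 mm long along its z, 35 to 70 g. It starts standing upright in a pocket of the holder, its foot 10 mm above the worktop. Its x and y are square to its side faces. Pinched lightly near its top it can be turned in the fingers by pressing its foot on a surface.
- stick_b_mid (a point): centre of spacer stick b, same as stick a, in the other pocket. Either stick may go to either end.
- stick_holder: dark wooden block fixed to the worktop, 90 (its x) x 60 (its y) x 60 mm high, with a foot 102x72x8 mm; two square pockets 24 mm wide and 50 mm deep (floor 10 mm above the worktop) at x = -24 and +24 mm, open at the top. Origin at the centre of its underside, z up. The sticks' tops stand 120 mm above the block.
- drainer: fixed sloping stand of 8 mm steel wire, 160 mm wide (its y), sloping 35 degrees: it rises along its +x to 109 mm, with a wire lip at its low edge, 26 mm high across the slope, that stops the wooden board. Origin under its middle, z up.
- grip_bar (a point): grip point of the upper layer: brown wooden board 150 (x) x 220 (y) x 12 mm, 0.21 to 0.42 kg, with a bar 18 wide (x), 110 long (y), 28 high along the middle of its top face. The point is mid-bar, 15 mm above that face, 27 above the underside; z out of the face. Starts on the drainer, tilted 35 degrees, bar up, x up the slope.
- garlic: bystander: bulb of garlic, 60 mm wide, loose; origin under its centre
- mug: bystander: small green and white mug, 64x89x48 mm, loose; origin under its centre
- kitchen_timer: bystander: round kitchen timer, 69 mm across, 56 mm high, loose; origin under its centre
- peeler: bystander: peeler with a white handle, 170x25x18 mm, lying, loose; origin under its centre

How it is judged:
On the way:
1. both sticks lie flat across the blue board, one towards each end, let go, while the wooden board is still away (angle between the z axis of each of stick_a_mid, stick_b_mid and the x axis of lower_board, either way round below 0.2 rad and angle between each of stick_a_mid, stick_b_mid's own z axis and vertical above 1.5 rad and z of stick_a_mid in the frame of lower_board between 0.015 and 0.026 m and x of stick_a_mid in the frame of lower_board between -0.03 and 0.03 m and z of stick_b_mid in the frame of lower_board between 0.015 and 0.026 m and x of stick_b_mid in the frame of lower_board between -0.03 and 0.03 m and ((y of stick_a_mid in the frame of lower_board between 0.045 and 0.118 m and y of stick_b_mid in the frame of lower_board between -0.118 and -0.045 m) or (y of stick_b_mid in the frame of lower_board between 0.045 and 0.118 m and y of stick_a_mid in the frame of lower_board between -0.118 and -0.045 m)) and contact force between the fingers and stick_a below 0.05 N and contact force between the fingers and stick_b below 0.05 N and horizontal distance between grip_bar and lower_board above 0.12 m), for 0.2 s.
At the end, for the whole second after the job is handed in: Both sticks lie flat on the blue board, across it within 0.2 rad, centres within 30 mm of its long midline, one each side, 45 to 118 mm from its middle. The wooden board rests level (0.06 rad) on both, bar up, clear of the blue board, centred within 30 mm, aligned within 0.2 rad; all at rest (angle between the z axis of each of stick_a_mid, stick_b_mid and the x axis of lower_board, either way round below 0.2 rad and angle between each of stick_a_mid, stick_b_mid's own z axis and vertical above 1.5 rad and z of stick_a_mid in the frame of lower_board between 0.015 and 0.026 m and x of stick_a_mid in the frame of lower_board between -0.03 and 0.03 m and z of stick_b_mid in the frame of lower_board between 0.015 and 0.026 m and x of stick_b_mid in the frame of lower_board between -0.03 and 0.03 m and ((y of stick_a_mid in the frame of lower_board between 0.045 and 0.118 m and y of stick_b_mid in the frame of lower_board between -0.118 and -0.045 m) or (y of stick_b_mid in the frame of lower_board between 0.045 and 0.118 m and y of stick_a_mid in the frame of lower_board between -0.118 and -0.045 m)) and angle between grip_bar's own z axis and vertical below 0.06 rad and z of grip_bar in the frame of lower_board between 0.053 and 0.062 m and horizontal distance between grip_bar and lower_board below 0.03 m and angle between the y axis of grip_bar and the y axis of lower_board, either way round below 0.2 rad and contact force between grip_board and stick_a above 0.1 N and contact force between grip_board and stick_b above 0.1 N and contact force between grip_board and lower_board below 0.01 N and angle between lower_board's own z axis and vertical below 0.05 rad and linear speed of each of stick_a, stick_b, grip_board, lower_board below 0.02 m/s); the robot touches nothing.
It fails at once if a bystander is disturbed (moved more than 40 mm) (distance of any of garlic, mug, kitchen_timer, peeler from where it was at the start of the episode above 0.04 m).
It fails at once if the wooden board is dropped onto the stack (over 0.4 m/s close above it) (horizontal distance between grip_bar and lower_board below 0.08 m and z of grip_bar in the frame of lower_board below 0.085 m and linear speed of grip_board above 0.4 m/s).
It fails at once if stick_a is dropped or toppled onto the blue board (over 0.6 m/s close above it) (horizontal distance between stick_a_mid and lower_board below 0.14 m and z of stick_a_mid in the frame of lower_board below 0.05 m and linear speed of stick_a above 0.6 m/s).
It fails at once if stick_b is dropped or toppled onto the blue board (over 0.6 m/s close above it) (horizontal distance between stick_b_mid and lower_board below 0.14 m and z of stick_b_mid in the frame of lower_board below 0.05 m and linear speed of stick_b above 0.6 m/s).
It also fails if it takes over 72 s, if anything falls off the work surface, if the arm or the gripper's body presses on something with over 40 N, if the wrist force passes 120 N, or if a joint passes its speed limit or range.

ROBOT

A 7-joint arm with a two-finger parallel gripper is mounted at the origin on a cart in front of the work surface, level with it; the furniture and walls round the work are solid. World frame = base frame: x ahead of the robot, y to its left, z up, the work surface at z = 0. Lengths are in m, angles in rad, forces in N, time in s.
With the tool pointing down it reaches from about 0.425 to 0.925 m from the base axis. Payload 6.8 kg.
Tool frame: the origin (TCP) lies on the front face of the gripper's body, between the roots of the fingers; the fingertips stand 73 mm ahead of it and the grasp point (between the pads) lies 54 mm ahead of it (env.nose_length is the distance from the TCP to the fingertips, in m); z points along the fingers, y is the line along which they close (so a half turn about z gives the same grasp; the last joint's range is limited). The gripper opens to 85 mm and grips with 20 to 120 N. Pads are 22 mm wide; open, the fingers measure 114 mm over their backs; the gripper's body (76 mm by 85 mm) begins 54 mm behind the grasp point. The pads swing forward as they close: fully open they stand 13 mm farther back than shut.
Start: joints at [-1.401, 0.477, 0.022, 1.555, -0.011, 1.109, -0.083], TCP at [0.185, 0.649, 0.304] pointing down, gripper open.
Joint ranges: [-2.96, 2.96], [-0.34, 2.1], [-1.41, 1.46], [0.24, 2.44], [-1.37, 4.51], [0.17, 1.92], [-2.96, 2.96]. Speed limits (rad/s): [2.39, 2.39, 3.14, 3.14, 3.14, 3.14, 3.14].

INTERFACE

Orientations are given as a unit quaternion [w, x, y, z].
In Python, from cell import env, kin, camera, calibration, job gives the robot as it stands. The module is installed in compiled form; this text tells all that it offers. Calls block until the motion is done:
- env.reach(position, orientation): joint-space move of the TCP to a pose.
- env.movel(position, velocity=0.15, rot=None, stop_force=None): straight line of the TCP; rot=None keeps the orientation; velocity is the mean speed in m/s. With stop_force (N) it stops when the force on the tool has changed by that much, and returns True; else False.
- env.goto_joints(angles): joint-space move.
- env.grip(opening, f_grip=None): finger opening in m; f_grip is the grip in N (None keeps the last); returns when the fingers have stopped.
- env.dwell(seconds).
- kin.inverse_kinematics(position, orientation): joint angles nearest the present ones, or None.
- env.get_state(): the state.
- camera(name): name is "side" or "top"; returns (picture, depth): 384x512x3 uint8, blue, green, red; 384x512 float32, m along the optical axis (not along the pixel's ray), 0 where there is no reading.
- calibration(name): a dict with "fx", "fy", "cx", "cy" (pixels), "k1" (the pictures are not rectified: a ray, as slopes to the right and down, at radius r is drawn at 1 + k1 r^2 times it, then the intrinsics apply), "rvec" (rotation vector, rad) and "tvec" (3), from world to camera coordinates, as OpenCV has them. Camera axes: x right, y down, z forward; pixel columns grow to the right and rows downward; lengths in m; the calibration is good to about 2 mm. A picture is of the moment at which its call begins. calibration takes no time and is no camera call.
A pose or a line that the arm cannot do raises env.PlanningError and nothing moves.
- job.job_done(): hands the job in; it is judged then, once.
The state is a dict: "time": time; "qpos": joint angles; "joint_velocities": joint speeds; "joint_torque": joint torques, N m; "tcp_pos": TCP position; "orientation": TCP orientation; "force": force on the tool from outside, world axes, zero at the start; "torque": the same for the moment, N m; "opening": finger opening in m; "gripper_force": force on a finger pad.
Only numpy, scipy, OpenCV 4.12 (cv2) and the standard library are available. Lean on these libraries where they do the work, as an engineer would, in place of code of your own. Each camera call takes 0.05 s, during which the arm holds its last target. There are 200 camera calls.

## Working session

There is one attempt and no reset: what is moved stays moved. The work goes in short steps, each a Python script; the robot and the scene stay as the last script left them, time stands still between calls to the robot, and variables do not carry over. Pictures are saved under pics/ and viewed, at most 10 in all, crops included, and the job is handed in when it is done.

```bash
mkdir -p pics; cat > h.py <<'E'
import numpy as np, cv2
from scipy.spatial.transform import Rotation as R
from cell import env, kin, camera, calibration, job
def cloud(name, d):
    c=calibration(name); h,w=d.shape
    K=np.array([[c['fx'],0,c['cx']],[0,c['fy'],c['cy']],[0,0,1]],float)
    uv=np.stack(np.meshgrid(np.arange(w),np.arange(h)),-1).reshape(-1,1,2).astype(float)
    s=cv2.undistortPoints(uv,K,np.array([c['k1'],0,0,0,0.])).reshape(h,w,2)
    P=np.dstack([s*d[...,None],d])
    Rm=R.from_rotvec(np.ravel(c['rvec'])).as_matrix()
    return (P-np.ravel(c['tvec']))@Rm   # world points
def q(Rm):
    x,y,z,w=R.from_matrix(Rm).as_quat(); return [w,x,y,z]
def rot(z,y):  # tool axes z and y
    z=np.array(z,float);z/=np.linalg.norm(z);y=np.array(y,float);y-=z*(y@z);y/=np.linalg.norm(y)
    return np.column_stack([np.cross(y,z),y,z])
E
python3 - <<'E'
from h import *
for n in ['top','side']:
    p,d=camera(n); cv2.imwrite(f'pics/{n}0.png',cv2.resize(p,(800,600))); np.savez(f'{n}0.npz',p=p,d=d,w=cloud(n,d))
    c=calibration(n); print(n,-R.from_rotvec(np.ravel(c['rvec'])).as_matrix().T@np.ravel(c['tvec']))
print(env.get_state())
E
```

```text
top [0.4156919  0.00692434 1.36041335]
side [-0.13587755 -0.17045544  1.18966265]
{'time': 0.1, 'qpos': array([-1.40113757,  0.4777187 ,  0.02236109,  1.55636146, -0.01151457,
        1.10932381, -0.08305207]), 'joint_velocities': array([ 7.31249030e-05, -2.84624554e-03,  1.24360501e-03, -1.95371181e-03,
       -1.99642574e-04, -1.88445707e-04,  6.50034712e-04]), 'joint_torque': array([ 4.41638811e-03, -5.97763002e+01,  1.61371440e+00, -2.81954527e+01,
        1.28452064e-02,  4.99392656e-03, -7.03993408e-06]), 'tcp_pos': array([0.18497947, 0.64871644, 0.30301861]), 'orientation': array([-5.76635875e-05,  1.38411045e-01,  9.90374512e-01, -8.39516755e-04]), 'force': array([-0.37021339, -0.27526692,  0.37832841]), 'torque': array([ 0.00678515, -0.02116546, -0.00338818]), 'gripper_force': 0.0, 'opening': 0.08524716315776833}
```

View pics/top0.png

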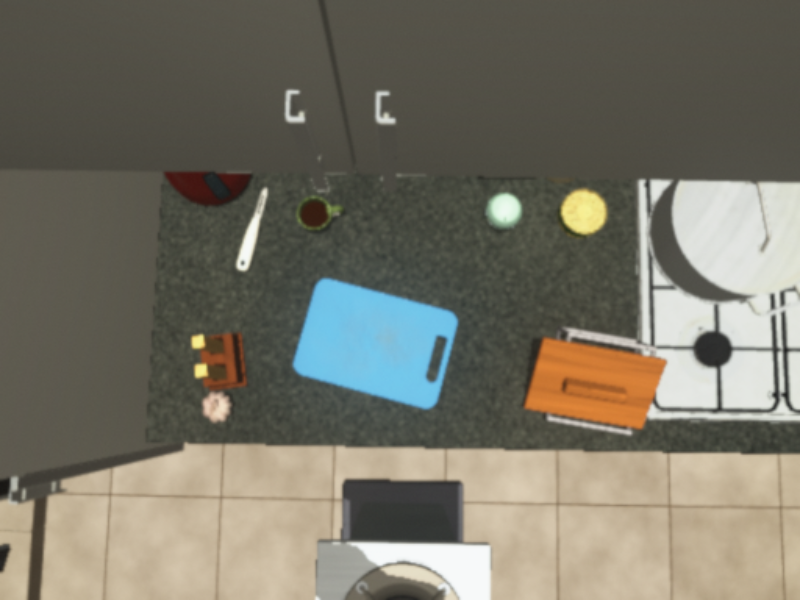

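View pics/side0.png

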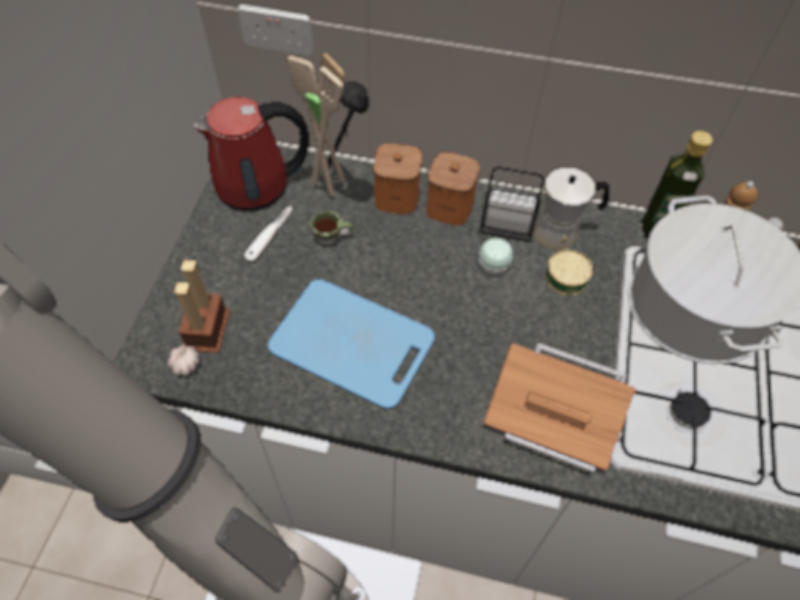

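The top view shows the blue board (corners about (318,280), (457,315), (433,408), (294,370)), the stick tops at (198,341) and (201,370), the holder at (225,360), and the bar at (595,390). The side view agrees. The garlic (216,407) is close to the holder.

```bash
python3 - <<'E'
from h import *
def rect(n,m,lab):
    w=D[n]['w'][m]; r=cv2.minAreaRect((w[:,:2]*1000).astype(np.float32)); print(lab,n,len(w),'med',w.mean(0).round(4),'minrect',np.round(r[0],1),np.round(r[1],1),round(r[2],1),'zr',np.percentile(w[:,2],[2,50,98]).round(4))
D={n:dict(np.load(n+'0.npz')) for n in ['top','side']}
for n in D:
    p=D[n]['p'].astype(int);w=D[n]['w'];d=D[n]['d']; x,y,z=w[...,0],w[...,1],w[...,2]
    hsv=cv2.cvtColor(D[n]['p'],cv2.COLOR_BGR2HSV); ok=d>0
    blue=ok&(hsv[...,0]>95)&(hsv[...,0]<115)&(hsv[...,1]>100)&(z<.03)&(z>-.01)&(abs(y)<.3); blue=cv2.erode(blue.astype(np.uint8),np.ones((2,2)))>0
    rect(n,blue,'blue')
    st=ok&(z>.155)&(z<.2)&(y>.25)&(y<.55)&(x>.3)&(x<.6)
    k,l=cv2.connectedComponents(st.astype(np.uint8))
    for i in range(1,k):
        if (l==i).sum()>8: rect(n,l==i,'stick')
    ho=ok&(z>.052)&(z<.068)&(y>.25)&(y<.55)&(x>.3)&(x<.6); rect(n,ho,'holder')
    # wooden board plane
    wb=ok&(y<-.25)&(y>-.65)&(x>.2)&(x<.6)&(z>.02)&(z<.25)&(hsv[...,0]<22)&(hsv[...,1]>90)
    P=w[wb]; c=P.mean(0)
    for it in range(8):
        A=np.c_[P[:,:2],np.ones(len(P))]; s=np.linalg.lstsq(A,P[:,2],rcond=None)[0]
        r=w[wb]@np.r_[-s[:2],1]-s[2]; P=w[wb][abs(r)<.006 if it>2 else abs(r)<.02]
    nn=np.r_[-s[:2],1]; L=np.linalg.norm(nn); nn/=L
    e1=np.array([s[0],s[1],s[0]**2+s[1]**2]); e1/=np.linalg.norm(e1); e2=np.cross(nn,e1)
    W=w[wb]; r=r/L; f=W[abs(r)<.005]; b=W[r>.018]
    print('plane n',nn,'tilt',np.degrees(np.arccos(nn[2])),'frame',e1,e2,len(f),len(b))
    for lab,Q in (('face',f),('bar',b)):
        rr=cv2.minAreaRect((np.c_[Q@e1,Q@e2]*1000).astype(np.float32)); h=np.mean(Q@nn)
        print(lab,np.round(rr[1],1),round(rr[2],1),'center',(e1*rr[0][0]/1000+e2*rr[0][1]/1000+nn*h).round(4))
    # surroundings
    print('height grid rows x .1..1.0, cols y .8..-.8')
    for xx in np.arange(.1,1.0,.1): print(round(xx,1),[ (round(float(z[m].max()),2) if (m:=ok&(abs(x-xx)<.05)&(abs(y-yy)<.05)).any() else None) for yy in np.arange(.8,-.81,-.1)])
E
```

```text
blue top 5648 med [0.5154 0.0601 0.009 ] minrect [515.4  55.9] [279.4 188.8] 75.9 zr [0.0033 0.009  0.0146]
stick top 787 med [0.4417 0.4895 0.1783] minrect [449.7 490.3] [  8.2 298.7] 89.8 zr [0.156  0.1792 0.1995]
stick top 83 med [0.4983 0.342  0.1755] minrect [498.9 343.8] [20.3 21.1] 7.6 zr [0.1581 0.1781 0.1823]
stick top 69 med [0.4525 0.3345 0.1765] minrect [453.5 335.8] [18.  19.8] 1.7 zr [0.1566 0.1783 0.1842]
holder top 675 med [0.4645 0.3859 0.0595] minrect [449.7 398.5] [298.6 191.3] 0.0 zr [0.0527 0.0593 0.0671]
plane n [-0.56979592  0.08764961  0.81709862] tilt 35.20459938251951 frame [ 0.80759956 -0.12423007  0.57649791] [1.52038041e-01 9.88374643e-01 1.38777878e-17] 2791 268
face [156.7 204.8] 0.6 center [ 0.4402 -0.3435  0.0679]
bar [106.4  21.4] 89.7 center [ 0.4294 -0.3335  0.0912]
height grid rows x .1..1.0, cols y .8..-.8
0.1 [-0.88, -0.88, -0.88, -0.89, -0.88, -0.88, 0.01, 0.03, 0.07, 0.04, 0.01, -0.88, -0.88, -0.88, -0.88, -0.89, -0.88]
0.2 [-0.88, -0.88, 0.31, -0.88, -0.88, -0.88, 0.0, 0.0, 0.01, 0.0, 0.0, -0.88, -0.88, -0.88, -0.87, -0.88, -0.88]
0.3 [None, 
[... 199 characters left out ...]
ne]
0.5 [None, None, None, 0.52, 0.18, 0.18, 0.02, 0.02, 0.02, 0.02, 0.11, 0.12, 0.12, 0.11, 0.05, 0.05, None]
0.6 [None, None, None, 0.54, 0.78, 0.96, 1.04, 1.04, 1.04, 1.05, 1.05, 0.91, 0.02, 0.21, 0.21, 0.18, 0.0]
0.7 [None, None, None, 0.54, 0.01, 0.03, 0.05, 0.05, 0.01, 0.01, 0.06, 0.04, 0.2, 0.22, 0.25, None, None]
0.8 [None, None, None, 0.3, 0.17, 0.15, 0.05, 0.05, 0.01, 0.04, 0.06, 0.05, 0.2, 0.21, 0.24, 0.2, None]
0.9 [None, None, None, None, None, None, None, -0.0, None, None, None, None, None, None, None, None, None]<stdin>:3: RuntimeWarning: Mean of empty slice.
  ret = um.true_divide(
Traceback (most recent call last):
IndexError: index -1 is out of bounds for axis 0 with size 0
```

```bash
python3 - <<'E'
from h import *
D={n:dict(np.load(n+'0.npz')) for n in ['top','side']}
for n in D:
    w=D[n]['w'];d=D[n]['d'];x,y,z=w[...,0],w[...,1],w[...,2];ok=d>0
    hsv=cv2.cvtColor(D[n]['p'],cv2.COLOR_BGR2HSV)
    def rr(m,l):
        if m.sum()<5: print(n,l,'none');return
        r=cv2.minAreaRect((w[m][:,:2]*1000).astype(np.float32)); print(n,l,m.sum(),w[m].mean(0).round(4),np.round(r[0],1),np.round(r[1],1),round(r[2],1))
    reg=ok&(x>.4)&(x<.56)&(y>.28)&(y<.42)
    for lo,hi in((.40,.477),(.477,.56)): rr(reg&(z>.172)&(z<.19)&(x>lo)&(x<hi),'sticktop')
    for lo,hi in((.40,.477),(.477,.56)): rr(reg&(z>.09)&(z<.165)&(x>lo)&(x<hi),'stickbody')
    rr(reg&(z>.054)&(z<.066),'blocktop')
    rr(ok&(z>.004)&(z<.016)&(hsv[...,0]>90)&(hsv[...,0]<120)&(hsv[...,1]>70)&(abs(y-.056)<.2)&(abs(x-.515)<.2),'blue')
    rr(ok&(z>.012)&(z<.07)&(x>.3)&(x<.42)&(y>.25)&(y<.42),'garlic')
def test(P,az,t,s=.01):
    a=np.radians(az);t=np.radians(t);h=np.array([np.cos(a),np.sin(a),0]);zt=np.sin(t)*h-np.cos(t)*np.array([0,0,1])
    out=[]
    for sg in(1,-1):
        j=kin.inverse_kinematics(np.array(P)-(.054+s)*zt,q(rot(zt,sg*np.array([-h[1],h[0],0]))))
        out.append(None if j is None else np.round(j,2).tolist())
    return out
for nm,P,az in(('grasp near',(.4535,.3365,.11),8),('grasp far',(.4985,.343,.11),8),('lift far',(.4985,.343,.18),8),('place+y',(.5356,.1364,.02),-14),('place-y',(.4956,-.025,.02),-14)):
    for t in(90,75,60,45,30,15,0,-15,-30,-45,-60,-75,-90): print(nm,t,test(P,az,t))
E
```

```text
top sticktop 58 [0.4526 0.3358 0.1791] [453.5 335.8] [18.  19.8] 1.7
top sticktop 67 [0.4988 0.3431 0.1784] [498.9 344. ] [20.2 20.6] 7.5
top stickbody 60 [0.4512 0.3284 0.1269] [452.6 334.2] [19.  18.3] 1.3
top stickbody 72 [0.4974 0.3365 0.1284] [495.1 338.3] [14.  26.6] 56.6
top blocktop 422 [0.4737 0.3332 0.0594] [461.4 337.6] [119.   61.4] 8.9
top blue 5618 [0.5156 0.0604 0.0092] [517.1  58.2] [283.7 193.6] 76.2
top garlic 292 [0.3929 0.344  0.0374] [393.2 346.4] [55.  52.1] 6.4
side sticktop 62 [0.4497 0.3368 0.1787] [451.5 337. ] [25.4 19.2] 7.0
side sticktop 56 [0.4972 0.3442 0.1789] [498.6 345.2] [19.3 21.7] 2.4
side stickbody 151 [0.4446 0.3333 0.1284] [445.9 332.5] [15.1 26.5] 54.0
side stickbody 150 [0.4931 0.3408 0.1288] [495.  340.2] [18.8 26.2] 52.1
side blocktop 319 [0.4653 0.3321 0.0588] [472.9 341.3] [92.  60.8] 8.5
side blue 4431 [0.5096 0.0611 0.0085] [515.3  58.5] [284.  195.4] 76.0
side garlic 277 [0.383  0.3424 0.0354] [387.9 345.7] [53.7 53.5] 52.8
grasp near 90 [[-1.44, 1.07, 0.12, 2.43, 1.92, 1.59, -1.94], [-1.54, 1.1, 0.22, 2.43, 1.9, 1.5, 1.15]]
grasp near
[... 4478 characters left out ...]
e]
place-y 30 [None, None]
place-y 15 [[-0.08, 0.47, -0.07, 2.31, 0.83, 0.17, 0.38], [-0.64, 0.57, 0.62, 2.34, -1.28, 0.23, -0.71]]
place-y 0 [[-0.35, 0.55, 0.34, 2.15, -0.37, 0.5, 1.6], [-0.52, 0.6, 0.56, 2.16, -0.63, 0.54, -1.3]]
place-y -15 [[-0.31, 0.66, 0.37, 1.96, -0.38, 0.85, 1.64], [-0.52, 0.75, 0.68, 1.98, -0.63, 0.93, -1.27]]
place-y -30 [[-0.25, 0.8, 0.36, 1.77, -0.37, 1.17, 1.65], [-0.47, 0.91, 0.7, 1.79, -0.61, 1.26, -1.26]]
place-y -45 [[-0.19, 0.94, 0.33, 1.59, -0.36, 1.46, 1.64], [-0.43, 1.07, 0.73, 1.61, -0.6, 1.56, -1.24]]
place-y -60 [[-0.12, 1.09, 0.26, 1.42, -0.32, 1.73, 1.6], [-0.39, 1.24, 0.75, 1.45, -0.6, 1.84, -1.21]]
place-y -75 [None, None]
place-y -90 [None, None]
```

```bash
cat >> h.py <<'E'
Z=np.array([0,0,1.]); C=np.array([.5158,.0575,.0]); u=np.array([.2425,.970,0]); v=np.array([.970,-.2425,0])
def tool(az,t):   # tilt t (deg): tool points down leaning towards azimuth az (deg)
    a=np.radians(az);t=np.radians(t);h=np.array([np.cos(a),np.sin(a),0])
    return rot(np.sin(t)*h-np.cos(t)*Z,[-h[1],h[0],0])
def tcp(P,Rm,ahead): return np.array(P)-ahead*Rm[:,2]
def st(l=''):
    s=env.get_state(); print(l,'t%.1f'%s['time'],s['tcp_pos'].round(4),'F',s['force'].round(1),'op %.4f gf %.1f'%(s['opening'],s['gripper_force']),flush=True)
GA=.066
def pick(x,y,T=-45,az=8.7):
    Rm=tool(az,T); G=[x,y,.12]
    env.grip(.05,20); st('pre')
    env.movel(tcp(G,Rm,GA+.09),.2,rot=q(Rm)); env.movel(tcp(G,Rm,GA),.08,stop_force=8); st('at')
    env.grip(.012,20); st('gripped')
    env.movel(tcp(np.array(G)+.12*Z,Rm,GA),.12); st('lifted')
E
python3 - <<'E'
from h import *
w=np.load('side0.npz')['w'];x,y,z=w[...,0],w[...,1],w[...,2]
m=(y>.25)&(y<.47)&(z>.1)&(z<.5)&(x>.56); print('kettle xmin',np.percentile(w[m],[1,50],axis=0).round(3)) if m.any() else print('none')
D=tool(0,0)
env.movel([.15,.42,.36],.25); st('retract')
env.reach([.44,.1,.36],q(tool(8.7,0))); st()
Rm=tool(8.7,-45)
env.reach(tcp([.56,.25,.22],Rm,GA+.05),q(Rm)); st('way'); print(env.get_state()['qpos'].round(2))
pick(.4985,.344)
p,d=camera('side'); cv2.imwrite('pics/s1.png',cv2.resize(p,(800,600)))
E
```

```text
kettle xmin [[0.784 0.253 0.104]
 [0.985 0.36  0.211]]
retract t1.2 [0.15   0.4209 0.3599] F [-0.8 -0.   0.2] op 0.0856 gf 0.0
 t2.8 [0.4399 0.1011 0.3599] F [-0.9  0.3 -0.5] op 0.0852 gf 0.0Traceback (most recent call last):
  File "<stdin>", line 8, in <module>
cell.PlanningError: the arm cannot take that pose within its joint ranges
```

```bash
cat > go.py <<'E'
from h import *
T=-35; Rm=tool(8.7,T)
way=tcp([.56,.25,.22],Rm,GA+.04)
pts={'way':way}
for n,G in(('far',[.4985,.344,.12]),('near',[.4525,.3365,.12])):
    pts[n+'pre']=tcp(G,Rm,GA+.09);pts[n]=tcp(G,Rm,GA);pts[n+'up']=tcp(np.array(G)+.12*Z,Rm,GA)
bad=[k for k,p in pts.items() if kin.inverse_kinematics(p,q(Rm)) is None]
Rp=tool(-14.05,8)
for y in(.08,-.08):
    for a,b in((.07,.2),(.025,.02)):
        if kin.inverse_kinematics(tcp(C+y*u-a*v+b*Z,Rp,GA),q(Rp)) is None: bad.append((y,a))
print('bad',bad)
if not bad:
    env.reach(way,q(Rm)); st('way')
    pick(.4985,.344,T)
    p,d=camera('side'); cv2.imwrite('pics/s1.png',cv2.resize(p,(800,600)))
E
python3 go.py
```

```text
bad []
way t3.8 [0.62   0.2586 0.3076] F [-0.  -0.4  0.7] op 0.0853 gf 0.0
pre t4.3 [0.62   0.2591 0.3075] F [-0.  -0.1  0.7] op 0.0503 gf 0.0
at t6.3 [0.5364 0.3497 0.1745] F [-0.   0.9  0.1] op 0.0502 gf 0.0
gripped t6.7 [0.5361 0.3497 0.1743] F [ 0.2 -0.8  0.7] op 0.0200 gf 26.1
lifted t7.8 [0.5356 0.3497 0.2931] F [-0.3  0.  -0.2] op 0.0197 gf 26.0
```

View pics/s1.png

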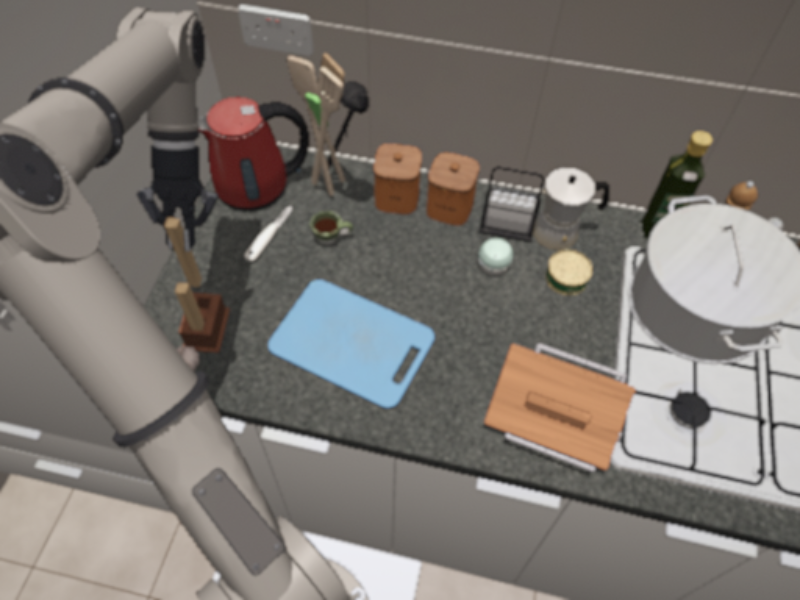

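The stick (top at (175,228)) is held upright and clear of the holder. Next I lay it on the board.

```bash
cat >> h.py <<'E'
def place(y,T=-35,tf=8,gr=.025,cal=0.):
    Rp=tool(-14.05,tf); L=.085+gr; c=C+y*u
    def pos(th,dz=0.):
        th=np.radians(th); return tcp(c+(.085-(L*np.cos(th)-.01*np.sin(th)))*v+(.010+L*np.sin(th)+.01*np.cos(th)+dz)*Z,Rp,GA)
    th0=90-abs(T)-tf+cal
    env.reach(pos(th0,.11),q(Rp)); st('above')
    env.movel(pos(th0,.012),.12); env.dwell(.1)
    hit=env.movel(pos(th0,-.006),.03,stop_force=2.5); st('touch %s'%hit)
    for th in(38,28,19,11,5,1):
        hit=env.movel(pos(th,-.001),.06,stop_force=18); st('th%d %s'%(th,hit))
        if hit: return False
    return True
E
python3 - <<'E'
from h import *
print(place(.08))
p,d=camera('side'); cv2.imwrite('pics/s2.png',cv2.resize(p[150:310,130:330],(800,640))[:600])
E
```

```text
above t8.8 [0.5434 0.1348 0.2727] F [ 0.4  0.6 -0.1] op 0.0195 gf 26.0
touch True t10.3 [0.5428 0.1335 0.1604] F [-0.   0.6  0.9] op 0.0193 gf 26.2
th38 False t10.8 [0.5301 0.1363 0.1496] F [-0.2  1.  -1.4] op 0.0197 gf 25.0
th28 False t11.2 [0.5189 0.1391 0.1347] F [ 0.2  0.7 -0.8] op 0.0196 gf 23.9
th19 False t11.7 [0.5105 0.1412 0.1192] F [ 0.6  0.2 -0.3] op 0.0193 gf 23.2
th11 False t12.1 [0.5054 0.1424 0.1047] F [ 0.4 -0.2 -0.9] op 0.0194 gf 22.9
th5 False t12.4 [0.503  0.1431 0.0935] F [-0.6 -0.3 -0. ] op 0.0197 gf 22.7
th1 False t12.7 [0.5021 0.1433 0.0861] F [ 1.2 -0.2 -0. ] op 0.0193 gf 22.7
True
```

View pics/s2.png

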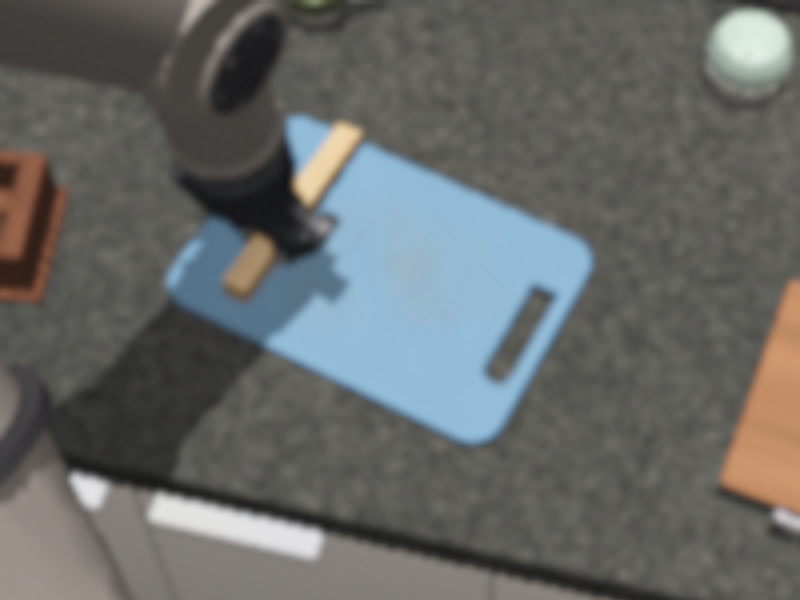

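The stick lies across the board from (240,285) to (345,130) in the crop. It is flat and parallel to the board's short edge, so I release it, fetch the second one and lay that.

```bash
python3 - <<'E'
from h import *
s=env.get_state(); p0=np.array(s['tcp_pos'])
env.movel(p0-.0015*Z,.03,stop_force=10); env.grip(.04); st('open')
Rp=tool(-14.05,8); env.movel(p0-.1*Rp[:,2],.15)
Rm=tool(8.7,-35); env.reach(tcp([.56,.25,.22],Rm,GA+.04),q(Rm)); st('way')
for n in['top','side']:
    p,d=camera(n); np.savez(n+'1.npz',p=p,d=d,w=cloud(n,d))
w=np.load('top1.npz')['w']; m=(w[...,2]>.022)&(w[...,2]<.04)&(abs(w[...,0]-.53)<.12)&(abs(w[...,1]-.135)<.06)
r=cv2.minAreaRect((w[m][:,:2]*1000).astype(np.float32)); print('stick',m.sum(),r,np.percentile(w[m][:,2],[5,50,95]))
pick(.4525,.3365,-35)
E
```

```text
open t13.3 [0.502  0.1433 0.0847] F [ 0.4 -0.3 -0.5] op 0.0402 gf 0.0
way t15.3 [0.6198 0.2588 0.3058] F [-0.2  0.5  0. ] op 0.0401 gf 0.0
stick 414 ((539.4653930664062, 130.60488891601562), (20.945701599121094, 170.0326690673828), 75.48735046386719) [0.02450139 0.02951103 0.03377766]
pre t15.6 [0.6198 0.2594 0.307 ] F [ 0.  -0.2 -0. ] op 0.0501 gf 0.0
at t17.7 [0.4904 0.3422 0.1745] F [-0.8  0.4  0.9] op 0.0502 gf 0.0
gripped t18.1 [0.4901 0.3424 0.1742] F [1.1 1.5 0.6] op 0.0196 gf 26.0
lifted t19.3 [0.4895 0.3422 0.2932] F [ 0.2 -0.3 -0.2] op 0.0196 gf 25.9
```

```bash
python3 - <<'E'
from h import *
ok=place(-.074); print(ok)
if ok:
    s=env.get_state(); p0=np.array(s['tcp_pos'])
    env.movel(p0-.0015*Z,.03,stop_force=10); env.grip(.04); st('open')
    env.movel(p0-.1*tool(-14.05,8)[:,2],.15)
    env.reach([.45,-.2,.35],q(tool(-14,0))); st('away')
    w={}
    for n in ['top','side']:
        p,d=camera(n); np.savez(n+'2.npz',p=p,d=d,w=cloud(n,d)); cv2.imwrite(f'pics/{n}2.png',cv2.resize(p,(800,600)))
    D=np.load('top2.npz'); w=D['w']; hsv=cv2.cvtColor(D['p'],cv2.COLOR_BGR2HSV)
    al=(w[...,:2]-C[:2])@u[:2]
    for sg in(1,-1):
        m=(w[...,2]>.022)&(w[...,2]<.04)&(abs(al-sg*.08)<.035)&(abs((w[...,:2]-C[:2])@v[:2])<.12)
        r=cv2.minAreaRect((w[m][:,:2]*1000).astype(np.float32)); c=np.array(r[0])/1000-C[:2]
        print(r,'rel x,y',c@v[:2],c@u[:2],np.percentile(w[m][:,2],[5,50,95]))
    m=(w[...,2]>.003)&(w[...,2]<.016)&(hsv[...,0]>90)&(hsv[...,0]<120)&(hsv[...,1]>90)&(abs(w[...,1]-.056)<.2)
    print(cv2.minAreaRect((w[m][:,:2]*1000).astype(np.float32)))
E
```

```text
above t20.6 [ 0.5064 -0.0151  0.2728] F [ 0.3  0.8 -0.9] op 0.0194 gf 25.9
touch True t22.1 [ 0.5056 -0.016   0.1613] F [ 0.4 -0.6  0.9] op 0.0195 gf 26.0
th38 False t22.6 [ 0.493  -0.0132  0.1498] F [-0.5  0.2 -0.9] op 0.0198 gf 24.5
th28 False t23.1 [ 0.4816 -0.0103  0.1347] F [ 0.7 -0.2  0.2] op 0.0191 gf 23.6
th19 False t23.5 [ 0.4734 -0.0083  0.1194] F [ 0.2  0.2 -1.2] op 0.0194 gf 23.1
th11 False t23.9 [ 0.4684 -0.007   0.1051] F [ 0.2 -0.1 -0.2] op 0.0192 gf 22.8
th5 False t24.2 [ 0.4659 -0.0063  0.0939] F [-0.5 -0.7  0.2] op 0.0196 gf 22.7
th1 False t24.5 [ 0.4649 -0.0061  0.0864] F [ 1.2 -0.4  0.6] op 0.0196 gf 22.7
True
open t25.1 [ 0.4649 -0.006   0.0849] F [ 0.5 -0.8 -0.9] op 0.0399 gf 0.0
away t26.9 [ 0.4499 -0.1985  0.3487] F [ 0.3  0.  -0.3] op 0.0402 gf 0.0
((539.3396606445312, 130.96591186523438), (20.464801788330078, 169.5426788330078), 75.96949768066406) rel x,y 0.005017987197875897 0.07697030221557616 [0.02443974 0.02937404 0.03396684]
((501.8102111816406, -18.216583251953125), (19.869003295898438, 169.7030792236328), 75.89452362060547) rel x,y 0.0047911762847899775 -0.0768376095428467 [0.02478154 0.02965585 0.03408946]
((516.4822998046875, 56.652587890625), (280.80059814453125, 191.71499633789062), 75.97662353515625)
```

View pics/top2.png

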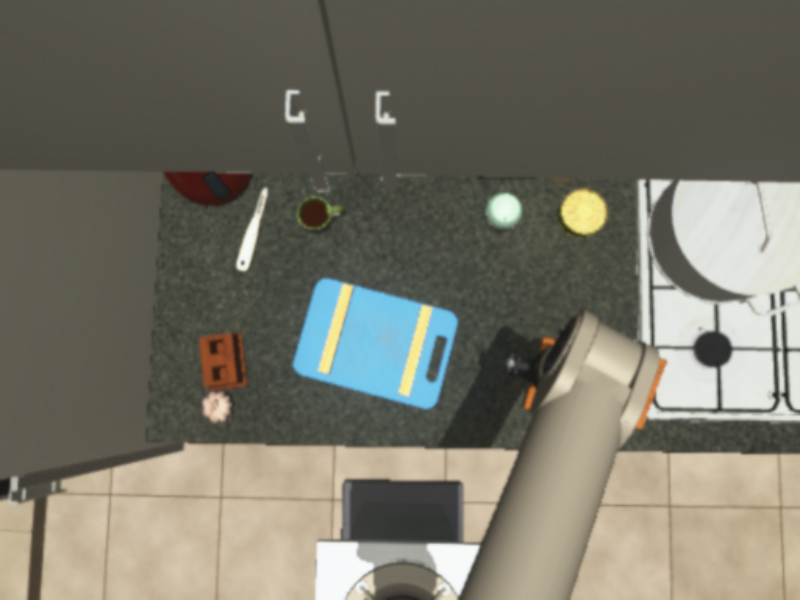

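Both sticks are laid at y = ±77 mm and 5 mm off the midline. Next is the bar measurement, with reach checks.

```bash
cat > bar.py <<'E'
from h import *
nn=e1=e2=None
for n in('top','side'):
    D=np.load(n+'0.npz'); w=D['w']; hsv=cv2.cvtColor(D['p'],cv2.COLOR_BGR2HSV)
    W=w[(D['d']>0)&(w[...,1]<-.2)&(w[...,1]>-.5)&(w[...,0]>.3)&(w[...,0]<.56)&(w[...,2]>.02)&(w[...,2]<.2)&(hsv[...,0]<25)&(hsv[...,1]>60)]
    P=W
    for it in range(8):
        s=np.linalg.lstsq(np.c_[P[:,:2],np.ones(len(P))],P[:,2],rcond=None)[0]
        r=(W@np.r_[-s[:2],1]-s[2])/np.sqrt(1+s[0]**2+s[1]**2); P=W[abs(r)<(.02 if it<3 else .005)]
    N=np.r_[-s[:2],1];N/=np.linalg.norm(N)
    a=np.array([-N[0],-N[1],0]);a/=np.linalg.norm(a);e=a-N*(a@N);e/=np.linalg.norm(e);f=np.cross(N,e)
    for lab,Q in(('face',P),('bartop',W[(r>.023)&(r<.035)])):
        rr=cv2.minAreaRect((np.c_[Q@e,Q@f]*1000).astype(np.float32)); c=e*rr[0][0]/1000+f*rr[0][1]/1000+N*np.mean(Q@N)
        print(n,lab,len(Q),np.round(rr[1],1),round(rr[2],1),c.round(4),'n',N.round(3),'yaw',round(np.degrees(np.arctan2(e[1],e[0])),1),'tilt',round(np.degrees(np.arccos(N[2])),1))
E
python3 bar.py; python3 - <<'E'
from h import *
for yaw in(-8.7,):
    a=np.radians(yaw);t=np.radians(35);h=np.array([np.cos(a),np.sin(a),0]);e1=np.cos(t)*h+np.sin(t)*Z;N=-np.sin(t)*h+np.cos(t)*Z
    B=np.array([.4294,-.3335,.0912])-.028*N
    for sg in(1,-1):
        Rg=rot(-N,sg*e1)
        for hh in(.022,.12,.2): print(sg,hh,(lambda j: None if j is None else np.round(j,2))(kin.inverse_kinematics(B+(hh+.054)*N,q(Rg))))
        print('up',(lambda j: None if j is None else np.round(j,2))(kin.inverse_kinematics(B+(.022+.054)*N+.1*Z,q(Rg))))
        Rp=rot(-Z,sg*v)
        for z in(.2,.052): print('place',(lambda j: None if j is None else np.round(j,2))(kin.inverse_kinematics(C+(z+.054)*Z,q(Rp))))
print(env.get_state()['qpos'].round(2))
E
```

```text
top face 3131 [219.2 156.4] 89.8 [ 0.4419 -0.3368  0.0684] n [-0.569  0.088  0.817] yaw -8.7 tilt 35.2
top bartop 219 [ 21.1 105.9] 0.1 [ 0.4286 -0.3336  0.0922] n [-0.569  0.088  0.817] yaw -8.7 tilt 35.2
side face 4075 [149.7 219.1] 0.3 [ 0.441  -0.336   0.0679] n [-0.564  0.093  0.82 ] yaw -9.4 tilt 34.9
side bartop 265 [ 18.1 106.7] 0.3 [ 0.4256 -0.3328  0.0907] n [-0.564  0.093  0.82 ] yaw -9.4 tilt 34.9
1 0.022 [ 1.66  0.75 -1.16  2.29  1.79  0.32 -1.04]
1 0.12 [ 1.15  0.21 -0.38  2.36 -1.31  0.28  1.88]
1 0.2 [-0.37 -0.22  1.19  2.43 -0.52  0.36  1.17]
up [ 0.52  0.21  0.22  2.3  -1.31  0.37  1.77]
place [-1.07  0.49  1.11  2.02 -0.54  0.96  0.07]
place [-0.9   0.73  0.91  2.11 -0.89  0.74  0.35]
-1 0.022 [ 1.73  0.86 -1.28  2.28  1.73  0.45  2.21]
-1 0.12 [ 1.15  0.21 -0.38  2.36 -1.31  0.28 -1.26]
-1 0.2 [ 0.87  0.    0.02  2.38 -0.99  0.48 -1.57]
up [ 0.34  0.22  0.43  2.31 -1.36  0.42 -1.33]
place [-0.72  0.31  0.59  2.01 -0.22  0.88  2.89]
place [-0.25  0.51  0.02  2.07 -0.02  0.56  2.68]
[-0.58  0.17  1.    1.97 -0.16  1.08  1.82]
```

```bash
cat >> h.py <<'E'
a_=np.radians(-9.);t_=np.radians(35);h_=np.array([np.cos(a_),np.sin(a_),0])
E1=np.cos(t_)*h_+np.sin(t_)*Z; N=-np.sin(t_)*h_+np.cos(t_)*Z; B=np.array([.4415,-.336,.068]); RG=rot(-N,E1)
E
python3 - <<'E'
from h import *
env.goto_joints([.87,0,.02,2.38,-.99,.48,1.57]); st('hi'); env.grip(.05,60)
j=kin.inverse_kinematics(B+.174*N,q(RG)); print(np.round(j,2))
env.reach(B+.174*N,q(RG)); st('pre')
for h in(.076,.1,.12,.14):
    j=kin.inverse_kinematics(B+h*N,q(RG)); print(h,None if j is None else np.round(j,2))
try:
    env.movel(B+.10*N,.12); st('near'); print(env.get_state()['qpos'].round(2))
except env.PlanningError as e: print(e)
p,d=camera('side'); cv2.imwrite('pics/s3.png',cv2.resize(p[150:384,230:512],(800,600)))
E
```

```text
hi t28.7 [ 0.3028 -0.3156  0.279 ] F [-0.1  0.1 -0.3] op 0.0401 gf 0.0
[ 1.16  0.21 -0.38  2.37 -1.32  0.28  1.89]
pre t29.4 [ 0.3425 -0.3205  0.2102] F [-0.1  0.3  0.2] op 0.0501 gf 0.0
0.076 [ 1.66  0.75 -1.16  2.29  1.8   0.32 -1.06]
0.1 [ 1.69  0.66 -1.14  2.31  1.68  0.24 -0.98]
0.12 [ 1.72  0.59 -1.14  2.32  1.51  0.18 -0.82]
0.14 [ 1.83  0.6  -1.26  2.33  1.32  0.23 -0.62]
the arm cannot follow that straight line within its joint ranges
```

View pics/s3.png

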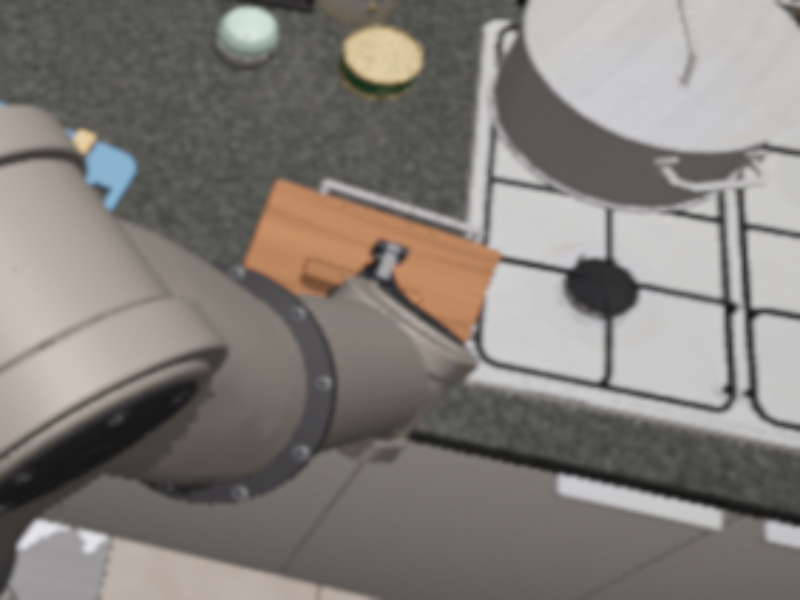

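The gripper is over the bar, but this arm branch can't go lower. I'll switch to the other wrist branch, raised and in small monitored steps.

```bash
python3 - <<'E'
from h import *
cur=np.array(env.get_state()['qpos']); tgt=np.array(kin.inverse_kinematics(B+.14*N,q(RG))); print(tgt.round(3))
a=cur.copy(); a[1]-=.3; b=tgt.copy(); b[1]-=.35
def chk():
    s=env.get_state(); w,x,y,z=s['orientation']; Rm=R.from_quat([x,y,z,w]).as_matrix(); tip=s['tcp_pos']+.073*Rm[:,2]
    print('tip',tip.round(3),'above face %.3f'%((tip-B)@N),'tcp',s['tcp_pos'].round(3),'F',s['force'].round(1)); return (tip-B)@N>.045
env.goto_joints(a); chk()
for f in(.2,.4,.6,.8,1):
    env.goto_joints(a+f*(b-a))
    if not chk(): print('low'); break
st()
E
```

```text
[ 1.832  0.602 -1.264  2.326  1.316  0.232 -0.617]
tip [ 0.392 -0.346  0.293] above face 0.212 tcp [ 0.343 -0.324  0.343] F [-0.3 -0.6 -0.7]
tip [ 0.369 -0.328  0.234] above face 0.177 tcp [ 0.33  -0.311  0.293] F [-0.2  0.5  0.2]
tip [ 0.349 -0.329  0.197] above face 0.159 tcp [ 0.317 -0.312  0.261] F [-0.3  0.9  0.6]
tip [ 0.342 -0.342  0.181] above face 0.148 tcp [ 0.315 -0.322  0.246] F [ 0.4  0.2 -0.5]
tip [ 0.357 -0.36   0.184] above face 0.140 tcp [ 0.328 -0.336  0.246] F [-0.7 -0.4 -0.6]
tip [ 0.392 -0.372  0.206] above face 0.138 tcp [ 0.356 -0.345  0.264] F [ 0.5 -0.3  0.4]
 t32.9 [ 0.3558 -0.3452  0.2637] F [ 0.5 -0.3  0.4] op 0.0499 gf 0.0
```

```bash
python3 - <<'E'
from h import *
tgt=[1.832,.602,-1.264,2.326,1.316,.232,-.617]
env.goto_joints(tgt); st('pre')
print(env.movel(B+.14*N,.1,rot=q(RG)))
print(env.movel(B+.076*N,.06,stop_force=8)); st('at')
env.grip(.008,70); st('grip')
try: env.movel(B+.076*N+.02*N,.06); st('lift'); print(env.get_state()['qpos'].round(2))
except env.PlanningError as e: print(e)
p=env.get_state()['tcp_pos']
for nm,P,Rm in(('N.14',B+.14*N,RG),('Z.06',p+.06*Z,RG),('Z.1',p+.1*Z,RG),('lev',[.40,-.3,.25],rot(-Z,E1)),('lev2',[.42,-.2,.25],rot(-Z,v)),('C',C+.25*Z,rot(-Z,v)),('Clow',C+.12*Z,rot(-Z,v))):
    j=kin.inverse_kinematics(P,q(Rm)); print(nm,None if j is None else np.round(j,2))
E
```

```text
pre t33.4 [ 0.3624 -0.3229  0.1826] F [-0.3 -0.1  0.3] op 0.0500 gf 0.0
False
False
at t34.9 [ 0.3983 -0.3293  0.1305] F [-0.2 -0.6  0.1] op 0.0504 gf 0.0
grip t35.3 [ 0.3985 -0.3293  0.1308] F [-4.8  0.8  9. ] op 0.0168 gf 68.1
lift t35.8 [ 0.3875 -0.3276  0.147 ] F [ 3.2 -0.7  0.7] op 0.0168 gf 69.3
[ 1.7   0.69 -1.17  2.31  1.7   0.28 -0.97]
N.14 [ 1.79  0.55 -1.19  2.33  1.24  0.17 -0.56]
Z.06 [ 1.82  0.59 -1.31  2.27  1.13  0.28 -0.47]
Z.1 [ 1.73  0.35 -1.12  2.24  0.01  0.21  0.55]
lev [ 1.5   0.57 -1.27  1.97  0.62  1.08 -0.2 ]
lev2 [ 1.3   0.45 -1.2   2.04  0.5   0.99 -0.4 ]
C [ 0.68  0.56 -1.19  1.93  0.59  1.07 -1.01]
Clow [ 0.67  0.88 -1.25  2.01  1.    1.05 -1.32]
```

```bash
python3 - <<'E'
from h import *
p=env.get_state()['tcp_pos']
try:
    env.movel(p+.06*Z,.1); st('up')
    env.movel([.40,-.3,.25],.1,rot=q(rot(-Z,E1))); st('level')
    env.movel([.43,-.18,.26],.15,rot=q(rot(-Z,v))); st('turn')
    env.movel(C+.25*Z,.18); st('over')
    env.movel(C+.15*Z,.12); st('low')
except env.PlanningError as e: print(e); st()
for n in('side','top'):
    pc,d=camera(n); np.savez(n+'4.npz',p=pc,d=d,w=cloud(n,d))
    if n=='side': cv2.imwrite('pics/s4.png',cv2.resize(pc,(800,600)))
E
```

```text
up t36.5 [ 0.3866 -0.3274  0.2059] F [-0.2  0.3 -2.7] op 0.0170 gf 69.2
level t37.6 [ 0.3996 -0.3     0.2493] F [-0.1 -0.  -3.1] op 0.0166 gf 69.0
turn t38.6 [ 0.4296 -0.181   0.2597] F [ 0.  -0.2 -3.5] op 0.0168 gf 69.0
over t40.1 [0.5156 0.0566 0.2498] F [ 0.6  0.2 -2.6] op 0.0166 gf 69.0
low t41.1 [0.5163 0.0578 0.1506] F [ 0.  -0.8 -3.3] op 0.0169 gf 69.0
```

View pics/s4.png

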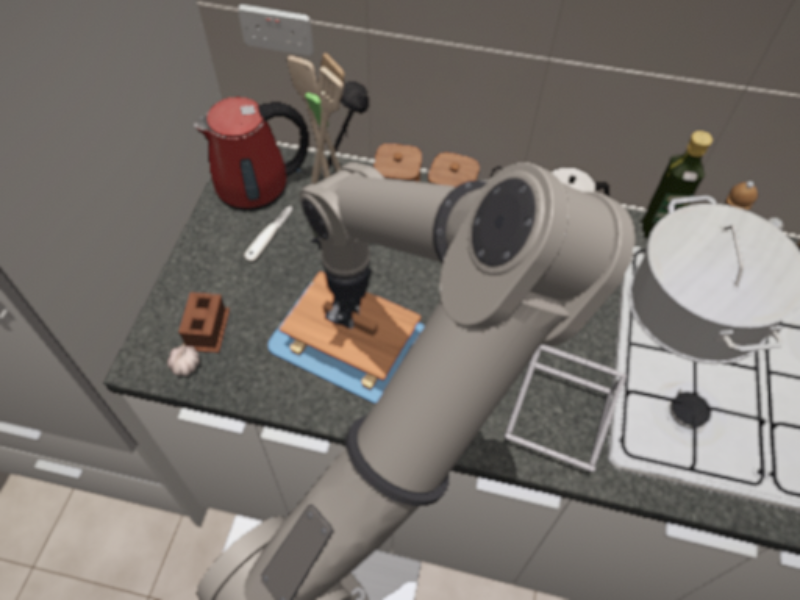

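The board hangs level over the stack, with its face from about (330,275) to (380,375). I'll check its centre and tilt, then lower it until it touches.

```bash
python3 - <<'E'
from h import *
for n in('side','top'):
    D=np.load(n+'4.npz'); w=D['w']; hsv=cv2.cvtColor(D['p'],cv2.COLOR_BGR2HSV)
    m=(D['d']>0)&(w[...,2]>.06)&(w[...,2]<.088)&(abs(w[...,0]-.516)<.16)&(abs(w[...,1]-.057)<.16)&(hsv[...,0]<25)&(hsv[...,1]>80)
    W=w[m]
    if len(W)<50: print(n,len(W)); continue
    s=np.linalg.lstsq(np.c_[W[:,:2]-C[:2],np.ones(len(W))],W[:,2],rcond=None)[0]
    r=cv2.minAreaRect((W[:,:2]*1000).astype(np.float32)); c=np.array(r[0])/1000-C[:2]; print(n,len(W),r,'rel',c@v[:2],c@u[:2],'slopes,z',s)
E
```

```text
side 2600 ((514.3052368164062, 58.356170654296875), (219.89588928222656, 155.03036499023438), 76.4193115234375) rel -0.0016575416717529395 0.00046800546264647675 slopes,z [ 7.35754219e-05 -1.59731749e-03  7.31959162e-02]
top 1034 ((515.91650390625, 57.678253173828125), (217.44485473632812, 149.2483367919922), 75.96095275878906) rel 6.978239440913585e-05 0.00020115777587889196 slopes,z [0.00359369 0.0002815  0.0741022 ]
```

```bash
python3 - <<'E'
from h import *
env.movel(C+.124*Z,.06); env.dwell(.2)
print(env.movel(C+.114*Z,.015,stop_force=3)); st('touch')
env.dwell(.2); env.grip(.04); st('open'); env.dwell(.2)
p=env.get_state()['tcp_pos']; env.movel(p+.09*Z,.08); env.movel([.43,-.2,.33],.2); st('away'); env.dwell(.5)
for n in('side','top'):
    pc,d=camera(n); w=cloud(n,d); hsv=cv2.cvtColor(pc,cv2.COLOR_BGR2HSV)
    m=(d>0)&(w[...,2]>.034)&(w[...,2]<.05)&(abs(w[...,0]-.516)<.16)&(abs(w[...,1]-.057)<.16)&(hsv[...,0]<25)&(hsv[...,1]>80)
    W=w[m]; s=np.linalg.lstsq(np.c_[W[:,:2]-C[:2],np.ones(len(W))],W[:,2],rcond=None)[0]
    print(n,cv2.minAreaRect((W[:,:2]*1000).astype(np.float32)),s)
    if n=='side': cv2.imwrite('pics/s5.png',cv2.resize(pc,(800,600)))
E
```

```text
True
touch t42.4 [0.5159 0.0575 0.1183] F [-0.4 -0.5  4.8] op 0.0165 gf 70.2
open t43.0 [0.5151 0.057  0.1174] F [ 0.  -0.2  0.1] op 0.0400 gf 0.0
away t46.1 [ 0.43   -0.1991  0.3298] F [ 0.8 -0.7 -0.3] op 0.0400 gf 0.0
side ((513.1182861328125, 56.317115783691406), (219.1251220703125, 153.67311096191406), 75.63597106933594) [-0.00198311 -0.00016232  0.04085363]
top ((514.5215454101562, 56.21720886230469), (220.2769775390625, 151.23919677734375), 76.28546905517578) [ 5.24557961e-05 -1.30490508e-03  4.16636884e-02]
```

View pics/s5.png

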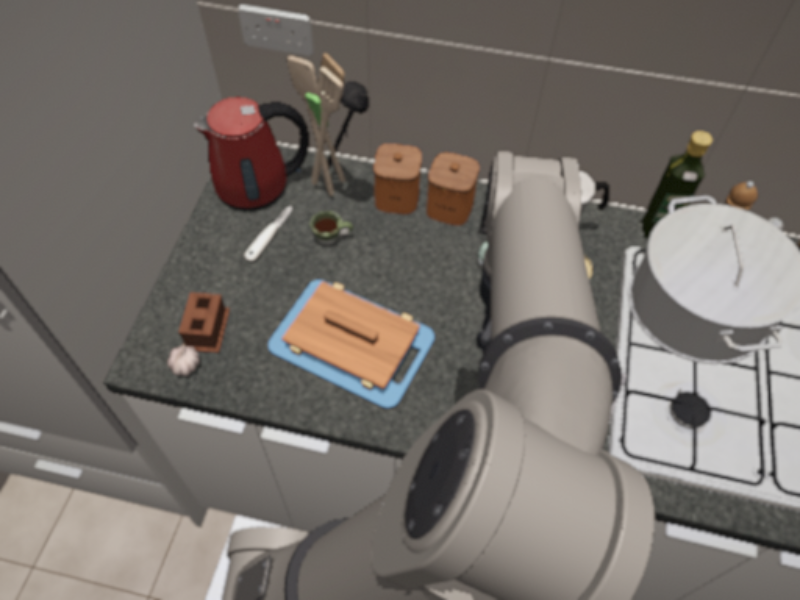

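The wooden board (bar at (350,325)) sits level on both sticks, with stick ends showing at (337,287), (405,318), (296,350) and (366,383). It is centred over the blue board.

```bash
python3 -c "
from h import *
print(job.job_done())"
```

```text
the job is handed in; nothing more can be done
None
```

The job is handed in (verdict not shown): the last pictures show both sticks flat across the blue board and the wooden board resting level and centred on them, at about 46 s of the 72 s.

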